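# Set the polariser of the crystal-viewing light base

## Robot

A 7-joint arm with a two-finger parallel gripper is mounted at the origin on the work surface. World frame = base frame: x ahead of the robot, y to its left, z up, the work surface at z = 0. Lengths are in m, angles in rad, forces in N, time in s.
With the tool pointing down it reaches from about 0.4 to 0.85 m from the base axis. Payload 10.4 kg.
Tool frame: the origin (TCP) lies on the front face of the gripper's body, between the roots of the fingers; the fingertips stand 70 mm ahead of it and the grasp point (between the pads) lies 51 mm ahead of it (grasp_offset is the distance from the TCP to the grasp point, in m); z points along the fingers, y is the direction in which the jaws open and shut (so a half turn about z gives the same grasp; the last joint's range is limited). The gripper opens to 87 mm and grips with 3 to 60 N. Pads are 19 mm wide; open, the fingers measure 117 mm over their backs; the gripper's body (75 mm by 190 mm) begins 51 mm behind the grasp point.
Start: joints at [-1.329, 0.332, -0.065, 1.46, 0.022, 1.35, -0.088], TCP at [0.164, 0.603, 0.292] pointing down, gripper open.
Joint ranges: [-2.6, 2.6], [-0.5, 2.12], [-1.47, 1.34], [0.16, 2.42], [-1.27, 4.41], [0.06, 2.06], [-2.6, 2.6]. Speed limits (rad/s): [2.22, 2.22, 2.79, 2.79, 3.14, 3.14, 3.14].

## Interface

Orientations are given as a unit quaternion [x, y, z, w].
In Python, from bench import * gives the robot as it stands. The module is installed in compiled form; this text tells all that it offers.
- The arm moves only by the tool arm_command, never from a script. Its argument "commands" is a list of rows, each a list of 3 entries, a list of its own where there are three numbers: the opening in per cent of the stroke, from 0 (shut) to 100 (fully open), then the shift along the tool's x, y, z in m, then the turn, a rotation vector about the tool's x, y, z in rad. A call has exactly 10 rows; each row is the pose to reach, as a shift and turn from the pose commanded when the call began, along the tool's axes at that moment; what a row does not reach only later rows make up. A row lasts 1/12 s, in which the tool goes at most 41.7 mm and 7.16 degrees, less where a joint would pass 70% of its speed; a pose out of reach is approached as far as the arm can. A call with a gripper value outside its range is refused whole. The fingers move at their own pace and stop on an object; "squeeze" is the grip in N (left out, the last holds). Time passes only in rows, so rows that repeat a pose let the fingers close, or fill a call up. It gives the time, the measured TCP pose, the force and the opening at its end, in the units of the state.
- read_state(): the state, without advancing time (a new reading comes with each control period).
- camera(name): name is "scene" or "side" or "wrist"; returns a dict with "pixels" (400x640x3 uint8, red, green, blue), "fx", "fy", "cx", "cy" (pixels), "rvec" (rotation vector, rad) and "tvec" (3), from world to camera coordinates, as OpenCV has them; the wrist camera has in their place "mount" (4x4, takes a point from camera to tool coordinates, whose origin is the TCP and whose axes are the flange's). Camera axes: x right, y down, z forward; pixel columns grow to the right and rows downward; lengths in m; the calibration is good to about 2 mm. A picture is of the moment at which its call begins: read the wrist's pose just before it. There is no depth.
- close_job(): hands the job in, once; it reports no verdict.
The state is a dict: "time": time; "joint_positions": joint angles; "joint_vel": joint speeds; "joint_torque": joint torques, N m; "ee_pos": TCP position; "eef_rot": TCP orientation; "ft_force": force on the tool from outside, world axes, zero at the start; "torque": the same for the moment, N m; "width": finger opening in m.
Only numpy, scipy, OpenCV 4.12 (cv2) and the standard library are available. Lean on these libraries where they do the work, as an engineer would, in place of code of your own. Each camera call takes 0.05 s, during which the arm holds its last target.

## Task

Get the light base ready for looking at the crystals in the dish: press its rocker switch fully over to on, and push the polariser lever gently round with a fingertip until it points at the long mark in the middle of its scale. The lever is only pushed, never gripped. Leave the dish on the stage, and the other things on and beside the base, where they are.

Things in the scene. Friction and masses are not known exactly. Their poses are not given: they have to be found in the camera images.
- light_base: white transmitted-light base of a stereo microscope, fixed, 280 mm deep (x) by 240 mm wide (y), its grey deck 62 mm above the bench. Origin: middle of its underside on the bench; x points from its front edge (towards the robot) to its rear, y to its left as seen by the robot, z up. The polariser ring with its scale lies on the deck; a black rocker switch stands at its front right corner
- ring_centre (a point): on the turning axis (vertical) of the polariser ring, at the level of the ring's top, 70 mm above the bench. The aluminium ring is 132 mm across; the white stage plate inside it (100 mm across, 68 mm above the bench) does not turn. This point's axes are those of the light base
- polariser (a joint): angle of the polariser ring and its lever, rad: 0 with the lever at the front left long mark, 0.785 (pi/4) at the long mark in the middle, 1.571 at the front right long mark, where it stops as at 0. It grows counter-clockwise seen from above. It turns with friction (about 2 N at the knob) and stays where it is left; no spring
- lever_knob (a point): middle of the dark steel knob at the lever's end: upright, round, 12 mm across, 24 mm tall (70 to 94 mm above the bench, this point at 82), 95 mm from the ring's axis. A steel rod 5 mm thick, 73 mm above the bench, joins it to the ring; the line from axis to knob is where the lever points. Around it is only the flat deck at 62 mm
- middle_mark (a point): where the knob's middle stands when the lever points at the long middle mark: 95 mm straight in front of the ring's axis, 82 mm up. The scale, on a flat aluminium plate round the ring, covers the front quarter: thin dark marks every 5 degrees, 68 to 80 mm from the axis, and three long thick ones (to 88 mm): front left (0), straight in front (45, the middle one), front right (90)
- lamp_switch (a joint): angle of the black rocker switch, rad: 0 is off (front end raised), 0.349 is fully on (front end down against its stop, rear end up). The front end needs about 1.5 N, has 5 mm of travel and stays down; no spring
- switch_raised_end (a point): on top of the raised front half of the rocker switch (36 mm along the base's x, 22 mm wide), 12 mm in front of its pivot and so 6 mm from its front edge; about 74 mm above the bench when off and 70 mm when on. Press straight down here
- dish: clear lidded dish with the crystals, 60 mm across and 15 mm tall, loose on the stage plate inside the ring; origin at the middle of its underside, 68 mm above the bench
- tweezers: steel tweezers, 120 mm long, lying across the rear of the deck, loose; origin at the middle of their underside
- well_plate: clear plate, 128 by 86 by 15 mm, loose on the bench to the left of the light base; origin at the middle of its underside
- tube_rack: blue rack with small tubes, 190 by 75 by 46 mm, loose on the bench to the right of the light base; origin at the middle of its underside
- slide_box: small white and grey box, 83 by 31 by 28 mm, loose on the bench in front of the light base on its left; origin at the middle of its underside
- amber_bottle: amber bottle with a black cap, 54 mm across, 105 mm tall, loose on the bench in front of the light base on its right; origin at the middle of its underside
- brightness_knob (a point): top middle of the round black brightness knob at the front left corner of the deck, 32 mm across, 14 mm high; fixed, not to be used

How it is judged:
At the end, for the whole second after the job is handed in: The polariser lever rests within half a scale division (2.5 degrees, 0.044 rad) of the long middle mark, the rocker switch is on (beyond 0.25 of 0.349 rad), and the dish is within 8 mm of where it stood (value of joint polariser between 0.7415 and 0.829 rad and velocity of joint polariser between -0.02 and 0.02 rad/s and value of joint lamp_switch above 0.25 rad and distance of dish from where it was at the start of the episode below 0.008 m); the robot touches nothing.
It fails at once if the polariser lever is gripped or forced: more than 15 N between fingers and ring or lever (contact force between the fingers and polariser above 15 N).
It fails at once if the dish is lifted, carried or shoved more than 8 mm (distance of dish from where it was at the start of the episode above 0.008 m).
It fails at once if another thing on or beside the light base is shoved or lifted more than 15 mm (distance of any of tweezers, well_plate, tube_rack, slide_box, amber_bottle from where it was at the start of the episode above 0.015 m).
It also fails if it takes over 38 s, if anything falls off the work surface, if the arm or the gripper's body presses on something with over 40 N, if the wrist force passes 120 N, or if a joint passes its speed limit or range.

## Working session

There is one attempt and no reset: what is moved stays moved. The work goes in short steps, Python scripts to look and compute and a tool call to move; the robot and the scene stay as the last step left them, time stands still between calls to the robot, and variables do not carry over. Pictures are saved under pics/ and viewed, and the job is handed in when it is done.

Besides the shell and the picture viewer there is one more tool, called after "Call:" in YAML: its name, and indented under it one key for each argument. arm_command: Moves the arm, as the interface text tells. Its arguments: {"type":"object","properties":{"commands":{"type":"array","items":{"type":"array"}},"squeeze":{"type":"number"}},"required":["commands"]}

```bash
mkdir -p pics; python3 - <<'E'
from bench import *
import cv2,json,numpy as np
s=read_state();print({k:np.round(v,4).tolist() for k,v in s.items()})
for n in("scene","side","wrist"):
    c=camera(n);cv2.imwrite(f"pics/{n}0.png",c["pixels"][:,:,::-1])
    print(n,{k:np.round(v,4).tolist() for k,v in c.items() if k!="pixels"})
    np.savez(f"{n}0.npz",**c)
E
```

```text
{'time': 0.0, 'joint_positions': [-1.3286, 0.3329, -0.0647, 1.4609, 0.0216, 1.3499, -0.0885], 'joint_vel': [0.0006, -0.0008, -0.0005, -0.0007, -0.0002, 0.0006, -0.0012], 'joint_torque': [0.0006, -62.3269, 0.0249, -38.9889, -0.0613, 0.04, 0.0002], 'ee_pos': [0.1635, 0.603, 0.2915], 'eef_rot': [0.132, 0.9913, -0.0007, -0.0001], 'ft_force': [-0.0635, 0.2692, 0.2596], 'torque': [0.0796, 0.0053, 0.0014], 'width': 0.087}
scene {'fx': 391.1905, 'fy': 391.1905, 'cx': 311.7864, 'cy': 204.5303, 'rvec': [1.6372, 2.2501, -0.6131], 'tvec': [0.1205, -0.4455, 1.0653]}
side {'fx': 489.242, 'fy': 489.242, 'cx': 320.5613, 'cy': 199.3296, 'rvec': [0.3661, -2.7515, 1.2034], 'tvec': [0.5598, 0.1268, 0.9605]}
wrist {'fx': 335.4823, 'fy': 335.4823, 'cx': 318.1329, 'cy': 197.88, 'mount': [[0.0, -0.9602, -0.2795, 0.0744], [1.0, 0.0, -0.0, -0.0004], [0.0001, -0.2795, 0.9602, -0.0933], [0.0, 0.0, 0.0, 1.0]]}
```

View pics/scene0.png

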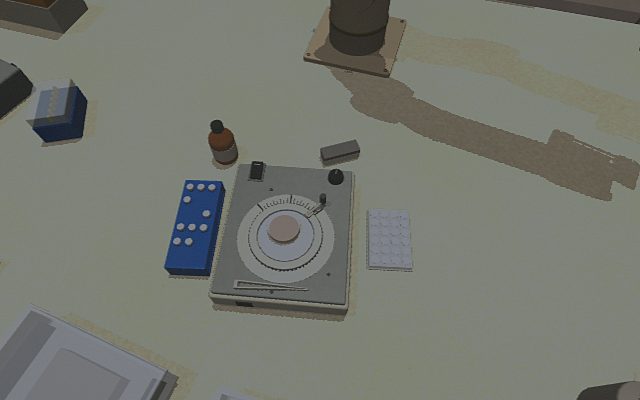

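View pics/side0.png

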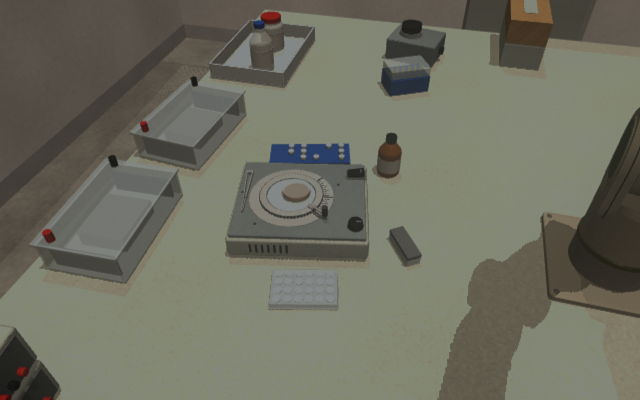

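View pics/wrist0.png

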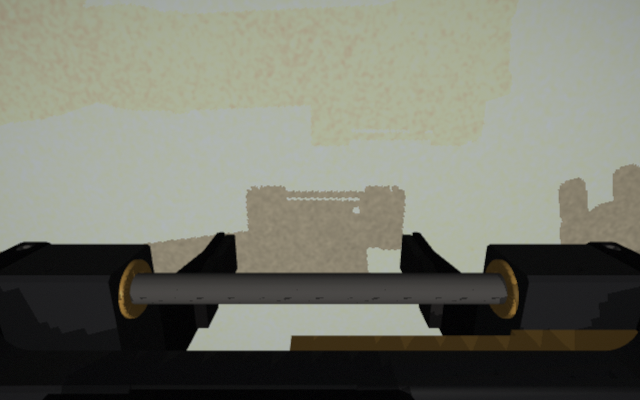

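The scene view shows the base at about (285,235), the switch at (257,170), the knob at (323,199) and the brightness knob at (336,176). The side view shows the same things. I'll zoom in for exact pixels.

```bash
python3 - <<'E'
import cv2,numpy as np
a=cv2.imread("pics/scene0.png")[150:320,200:370];cv2.imwrite("pics/scz.png",cv2.resize(a,(600,600),interpolation=cv2.INTER_CUBIC)*1)
a=cv2.imread("pics/side0.png")[150:260,220:380];cv2.imwrite("pics/sdz.png",cv2.resize(a,(800,550),interpolation=cv2.INTER_CUBIC))
E
```

```text
(no output)
```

View pics/scz.png

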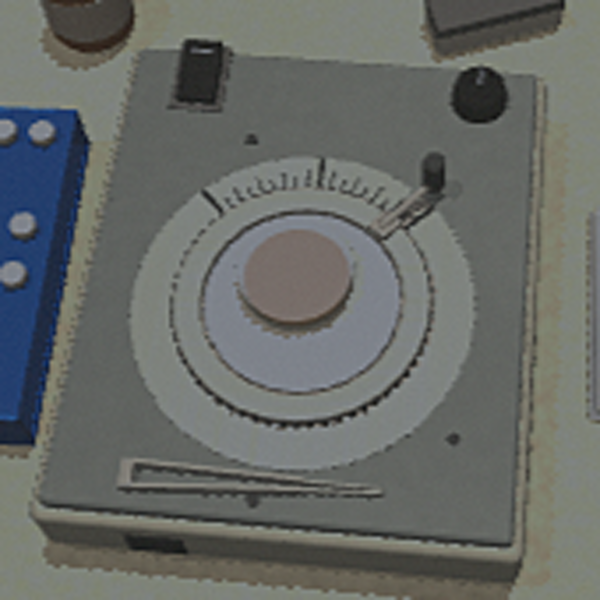

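View pics/sdz.png

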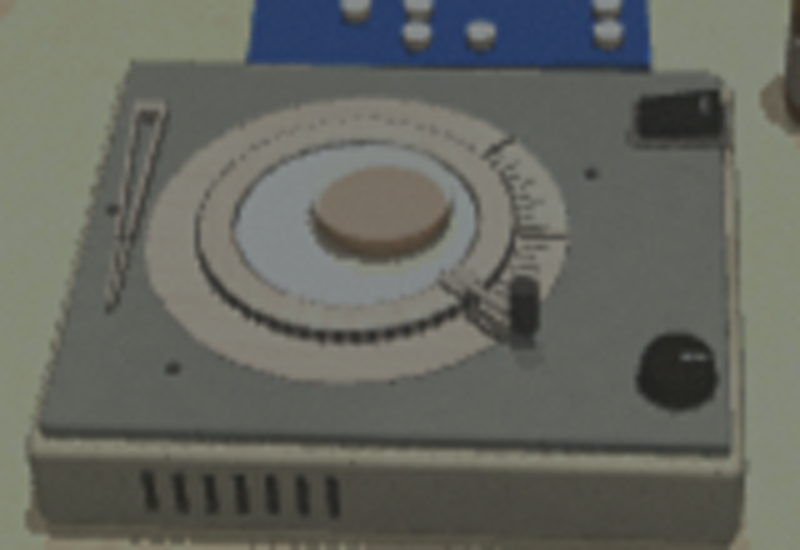

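```bash
cat > h.py <<'E'
import numpy as np,cv2
from scipy.spatial.transform import Rotation as R
C={n:dict(np.load(f"{n}0.npz")) for n in("scene","side")}
def ray(c,u,v):
    Rm=cv2.Rodrigues(c["rvec"])[0]
    d=Rm.T@np.array([(u-c["cx"])/c["fx"],(v-c["cy"])/c["fy"],1]);o=-Rm.T@c["tvec"].ravel();return o,d/np.linalg.norm(d)
def onz(c,u,v,z):
    o,d=ray(c,u,v);return o+d*(z-o[2])/d[2]
def sc(u,v): s=600/170;return (u+.5)/s-.5+200,(v+.5)/s-.5+150
def sd(u,v): return (u+.5)/5-.5+220,(v+.5)/5-.5+150
def proj(c,P): return cv2.projectPoints(np.array(P,float).reshape(-1,3),c["rvec"],c["tvec"],np.array([[c["fx"],0,c["cx"]],[0,c["fy"],c["cy"]],[0,0,1]]),None)[0].reshape(-1,2)
E
python3 - <<'E'
from h import *
S,D=C["scene"],C["side"]
def p(n,a,b,z): print(n,"scene",np.round(onz(S,*sc(*a),z)[:2],4) if a else "","side",np.round(onz(D,*sd(*b),z)[:2],4) if b else "")
p("FR",(138,50),(722,76),.062)
p("FL",(540,78),(728,447),.062)
p("RL",(516,545),(42,433),.062)
p("RR",(42,503),(133,65),.062)
p("midmark inner",(321,190),(532,237),.063)
p("midmark outer",(320,160),(567,237),.063)
p("rightmark outer",(206,192),(509,138),.063)
p("rightmark inner",(221,213),(487,158),.063)
p("knobtop",(433,158),(524,284),.094)
p("brightknob top",(480,84),(680,352),.076)
p("plate L",(105*1.92,300),(234,225),.068)
p("plate R",(400,300),(480,225),.068)
p("plate c",(302,301),(357,224),.068)
p("sw front",(203,47),(713,107),.074)
p("sw rear",(199,100),(640,112),.066)
p("tweezer",(122,475),(150,105),.064)
E
```

```text
FR scene [ 0.513  -0.1129] side [ 0.5087 -0.1076]
FL scene [0.4625 0.1109] side [0.4608 0.1131]
RL scene [0.7211 0.1695] side [0.7168 0.1736]
RR scene [ 0.7711 -0.0507] side [ 0.7678 -0.0478]
midmark inner scene [0.5689 0.0183] side [0.5632 0.0187]
midmark outer scene [0.5513 0.0114] side [0.5491 0.0149]
rightmark outer scene [ 0.5888 -0.0401] side [ 0.5894 -0.0405]
rightmark inner scene [ 0.5983 -0.0277] side [ 0.595  -0.0252]
knobtop scene [0.5496 0.0749] side [0.5504 0.0784]
brightknob top scene [0.4859 0.0822] side [0.4869 0.0817]
plate L scene [ 0.651  -0.0166] side [0.6836 0.0485]
plate R scene [0.6202 0.0797] side [0.5846 0.0223]
plate c scene [0.6359 0.0324] side [0.6342 0.0348]
sw front scene [ 0.5074 -0.0734] side [ 0.5057 -0.0706]
sw rear scene [ 0.5366 -0.065 ] side [ 0.5375 -0.0688]
tweezer scene [ 0.7471 -0.0192] side [ 0.7487 -0.0208]
```

The rays from both views agree to 2–4 mm. The base yaw is about 0.225, the ring centre about (0.635, 0.0335), and the lever is near 0.09 rad. I'll go above the base with the jaws shut, on the left of the knob.

```bash
cat >> h.py <<'E'
yaw=.225; RC=np.array([.635,.0335]); X=np.array([np.cos(yaw),np.sin(yaw)]);Y=np.array([-X[1],X[0]])
def inb(P): d=np.array(P)[:2]-RC; return np.round([d@X,d@Y],4)
def delta(s,xb,yb,z,quiet=False):
    T=np.r_[RC+xb*X+yb*Y,z]; Rt=np.c_[np.r_[Y,0],np.r_[X,0],[0,0,-1]]
    Rc=R.from_quat(s["eef_rot"])
    print("target",T.round(4),"shift",Rc.inv().apply(T-s["ee_pos"]).round(4),"turn",(Rc.inv()*R.from_matrix(Rt)).as_rotvec().round(3))
E
python3 - <<'E'
from h import *
from bench import *
S,D=C["scene"],C["side"]
delta(read_state(),-.084,.1,.2)
print("bottle cap",inb(onz(S,217,124,.105)),inb(onz(D,391,136,.105)))
# switch: black mask both views
for n,c,(x0,x1,y0,y1),z in(("sc",S,(245,268,155,183),.074),("sd",D,(345,368,163,182),.074)):
    g=c["pixels"][y0:y1,x0:x1].max(2);v,u=np.nonzero(g<60);q=[inb(onz(c,a+x0,b+y0,.07)) for a,b in zip(u,v)];q=np.array(q);print(n,q.min(0),q.max(0),q.mean(0))
q=proj(S,[[*(RC-.095*X),.082]]);print(q)
E
```

```text
target [0.5308 0.1122 0.2   ] shift [-0.4829 -0.3775  0.0921] turn [-1.000e-03  1.000e-03  1.081e+00]
bottle cap [-0.215  -0.1641] [-0.2143 -0.1613]
sc [-0.1554 -0.0881] [-0.1088 -0.0601] [-0.13272308 -0.07567885]
sd [-0.1535 -0.1046] [-0.1164 -0.0562] [-0.13514474 -0.07041053]
[[291.70383837 186.00362376]]
```

Call:
arm_command:
  commands:
    - [0,[-0.483,-0.378,0.07],[0,0,1.081]]
    - [0,[-0.483,-0.378,0.07],[0,0,1.081]]
    - [0,[-0.483,-0.378,0.07],[0,0,1.081]]
    - [0,[-0.483,-0.378,0.07],[0,0,1.081]]
    - [0,[-0.483,-0.378,0.07],[0,0,1.081]]
    - [0,[-0.483,-0.378,0.07],[0,0,1.081]]
    - [0,[-0.483,-0.378,0.07],[0,0,1.081]]
    - [0,[-0.483,-0.378,0.07],[0,0,1.081]]
    - [0,[-0.483,-0.378,0.07],[0,0,1.081]]
    - [0,[-0.483,-0.378,0.07],[0,0,1.081]]
  squeeze: 10

```text
time: 0.98
ee_pos: [0.4122, 0.2698, 0.2449]
eef_rot: [0.625, 0.78, 0.0, -0.0]
ft_force: [0.3, 1.1, -0.3]
width: 0.0283
```

```bash
python3 - <<'E'
from h import *
from bench import *
s=read_state();print(s["time"],s["ee_pos"],s["width"],s["joint_positions"]);delta(s,-.084,.1,.2)
E
```

```text
0.9833 [0.41216262 0.26977868 0.24485327] 0.028282905225426827 [-0.95448662  0.06652913  0.2954191   1.88166174 -0.02112343  1.19597597
 -0.43244645]
target [0.5308 0.1122 0.2   ] shift [-0.1796  0.0815  0.0448] turn [ 0.    -0.    -0.005]
```

Call:
arm_command:
  commands:
    - [0,[-0.175,0.08,0.03],[0,0,0]]
    - [0,[-0.175,0.08,0.03],[0,0,0]]
    - [0,[-0.175,0.08,0.03],[0,0,0]]
    - [0,[-0.175,0.08,0.03],[0,0,0]]
    - [0,[-0.175,0.08,0.03],[0,0,0]]
    - [0,[-0.175,0.08,0.03],[0,0,0]]
    - [0,[-0.175,0.08,0.03],[0,0,0]]
    - [0,[-0.175,0.08,0.03],[0,0,0]]
    - [0,[-0.175,0.08,0.03],[0,0,0]]
    - [0,[-0.175,0.08,0.03],[0,0,0]]

```text
time: 1.82
ee_pos: [0.528, 0.1203, 0.2151]
eef_rot: [0.622, 0.783, 0.0, -0.0]
ft_force: [0.3, -0.1, 0.5]
width: 0.0005
```

```bash
cat > look.py <<'E'
from h import *
from bench import *
import sys
s=read_state();print(s["time"],s["ee_pos"].round(4) if hasattr(s["ee_pos"],"round") else s["ee_pos"],np.round(s["ft_force"],2),s["width"],"base",inb(s["ee_pos"]))
delta(s,*map(float,sys.argv[2:5]))
t=sys.argv[1]
ims=[]
for n,(x0,x1,y0,y1) in(("scene",(200,370,140,310)),("side",(220,390,120,290))):
    c=camera(n);np.savez(f"{n}_{t}.npz",**c)
    ims.append(cv2.resize(c["pixels"][y0:y1,x0:x1,::-1],(400,400),interpolation=cv2.INTER_CUBIC))
cv2.imwrite(f"pics/{t}.png",cv2.convertScaleAbs(np.hstack(ims),alpha=1.5))
w=camera("wrist");np.savez(f"wrist_{t}.npz",**w);cv2.imwrite(f"pics/{t}w.png",cv2.convertScaleAbs(w["pixels"][:,:,::-1],alpha=1.5))
E
python3 look.py a -.084 .1 .151
```

```text
1.8167 [0.528  0.1203 0.2151] [ 0.31 -0.11  0.51] 0.0005057360143401564 base [-0.085   0.1085]
target [0.5308 0.1122 0.151 ] shift [-0.0085  0.0009  0.0641] turn [ 0.    -0.001  0.002]
```

View pics/a.png

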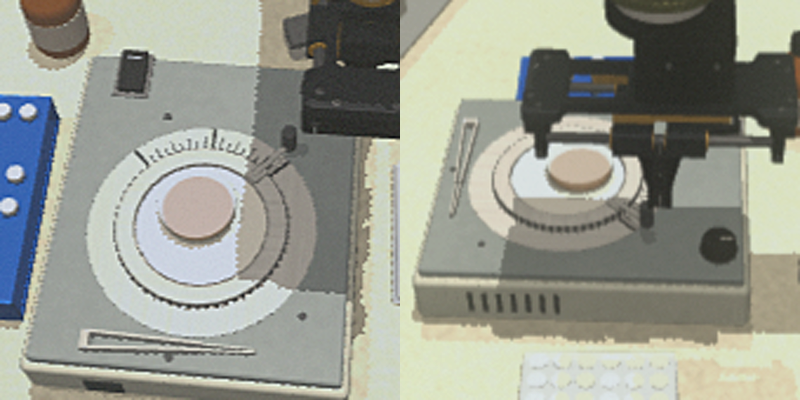

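View pics/aw.png

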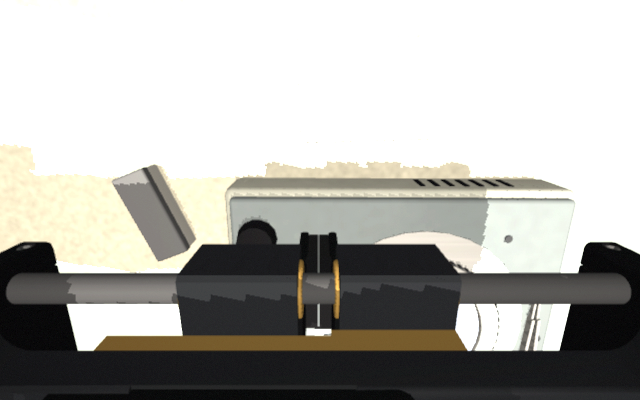

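Call:
arm_command:
  commands:
    - [0,[0,0.01,0.03],[0,0,0.002]]
    - [0,[0,0.01,0.05],[0,0,0.002]]
    - [0,[0,0.01,0.065],[0,0,0.002]]
    - [0,[0,0.01,0.065],[0,0,0.002]]
    - [0,[-0.007,0.01,0.065],[0,0,0.002]]
    - [0,[-0.014,0.01,0.065],[0,0,0.002]]
    - [0,[-0.02,0.01,0.065],[0,0,0.002]]
    - [0,[-0.024,0.01,0.065],[0,0,0.002]]
    - [0,[-0.024,0.01,0.065],[0,0,0.002]]
    - [0,[-0.024,0.01,0.065],[0,0,0.002]]

```text
time: 2.8
ee_pos: [0.5438, 0.0974, 0.1505]
eef_rot: [0.624, 0.781, 0.0, 0.0]
ft_force: [-0.1, 1.4, -0.3]
width: 0.0009
```

```bash
python3 look.py b -.076 .060 .150
```

```text
2.8 [0.5438 0.0974 0.1505] [-0.14  1.41 -0.3 ] 0.0008580304173918454 base [-0.0746  0.0827]
target [0.5475 0.075  0.15  ] shift [-0.0227 -0.0013  0.0005] turn [ 0.001 -0.    -0.003]
```

View pics/b.png

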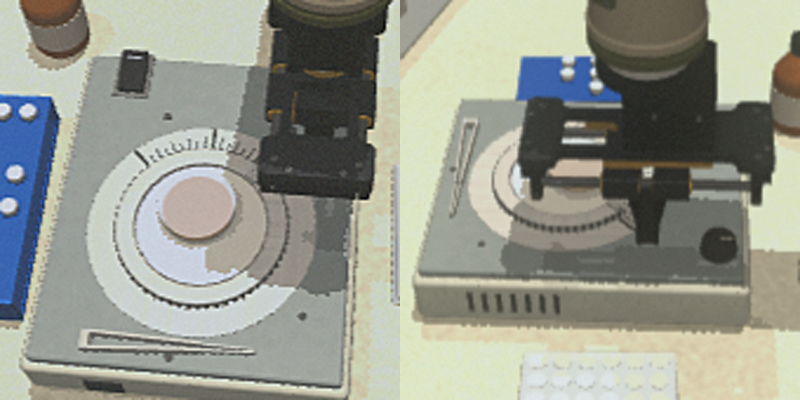

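Call:
arm_command:
  commands:
    - [0,[-0.004,-0.002,0],[0,0,0]]
    - [0,[-0.008,-0.004,0],[0,0,0]]
    - [0,[-0.012,-0.006,0],[0,0,0]]
    - [0,[-0.016,-0.008,0],[0,0,0]]
    - [0,[-0.02,-0.009,0],[0,0,0]]
    - [0,[-0.024,-0.011,0],[0,0,0]]
    - [0,[-0.028,-0.012,0],[0,0,0]]
    - [0,[-0.032,-0.013,0],[0,0,0]]
    - [0,[-0.036,-0.014,0],[0,0,0]]
    - [0,[-0.04,-0.015,0],[0,0,0]]

```text
time: 3.78
ee_pos: [0.5376, 0.055, 0.1499]
eef_rot: [0.624, 0.781, -0.0, -0.0]
ft_force: [-1.7, 1.9, -0.3]
width: 0.0006
```

```bash
python3 look.py c -.092 .0155 .150
```

```text
3.7833 [0.5376 0.055  0.1499] [-1.67  1.86 -0.27] 0.0005913697171380613 base [-0.0902  0.0427]
target [0.5419 0.0281 0.15  ] shift [-0.0272 -0.0018 -0.0001] turn [-0.    -0.    -0.002]
```

View pics/c.png

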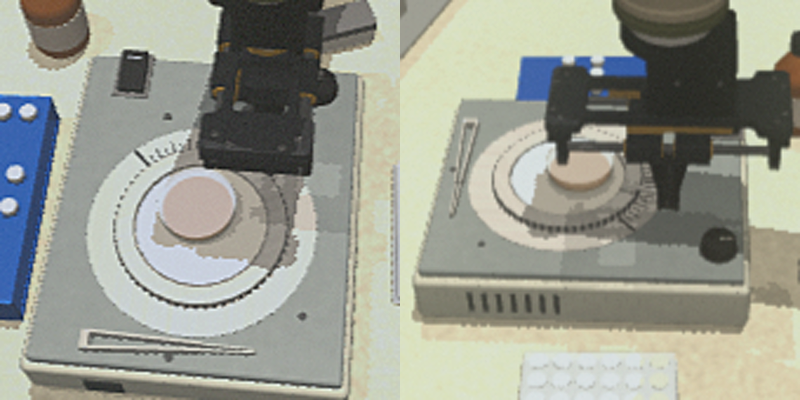

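View pics/cw.png

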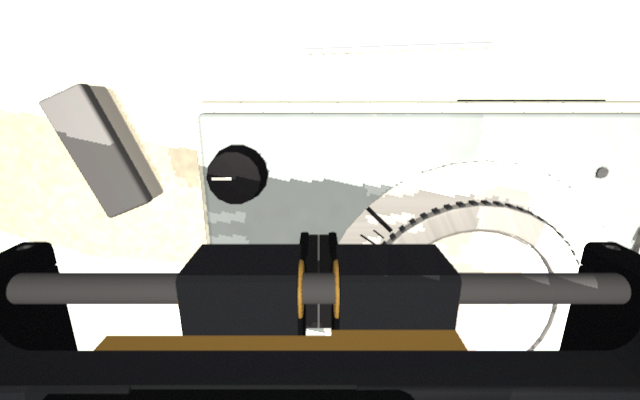

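Contact is about 2.5 N and the left long mark is now uncovered. I'll push on and stop a little short of the middle mark to check.

Call:
arm_command:
  commands:
    - [0,[-0.003,-0.001,0],[0,0,0]]
    - [0,[-0.006,-0.001,0],[0,0,0]]
    - [0,[-0.009,-0.002,0],[0,0,0]]
    - [0,[-0.012,-0.002,0],[0,0,0]]
    - [0,[-0.015,-0.002,0],[0,0,0]]
    - [0,[-0.017,-0.002,0],[0,0,0]]
    - [0,[-0.019,-0.002,0],[0,0,0]]
    - [0,[-0.021,-0.002,0],[0,0,0]]
    - [0,[-0.023,-0.002,0],[0,0,0]]
    - [0,[-0.023,-0.002,0],[0,0,0]]

```text
time: 4.77
ee_pos: [0.5403, 0.0318, 0.1496]
eef_rot: [0.624, 0.781, -0.001, -0.001]
ft_force: [-5.3, 0.6, -0.4]
width: 0.0006
```

Call:
arm_command:
  commands:
    - [0,[0.01,0,0],[0,0,0]]
    - [0,[0.02,0,0],[0,0,0]]
    - [0,[0.04,0,-0.02],[0,0,0]]
    - [0,[0.06,0,-0.05],[0,0,0]]
    - [0,[0.08,-0.02,-0.08],[0,0,0]]
    - [0,[0.1,-0.03,-0.09],[0,0,0]]
    - [0,[0.12,-0.03,-0.1],[0,0,0]]
    - [0,[0.13,-0.03,-0.1],[0,0,0]]
    - [0,[0.13,-0.03,-0.1],[0,0,0]]
    - [0,[0.13,-0.03,-0.1],[0,0,0]]

```text
time: 5.6
ee_pos: [0.483, 0.1528, 0.2493]
eef_rot: [0.624, 0.782, -0.0, 0.0]
ft_force: [-0.4, -0.3, 0.2]
width: 0.0007
```

```bash
python3 look.py d -.092 .05 .150
```

```text
5.6 [0.483  0.1528 0.2493] [-0.38 -0.32  0.16] 0.0007231901395243713 base [-0.1216  0.1502]
target [0.5342 0.0617 0.15  ] shift [-0.1001  0.0297  0.0994] turn [-0.     0.001 -0.001]
```

View pics/d.png

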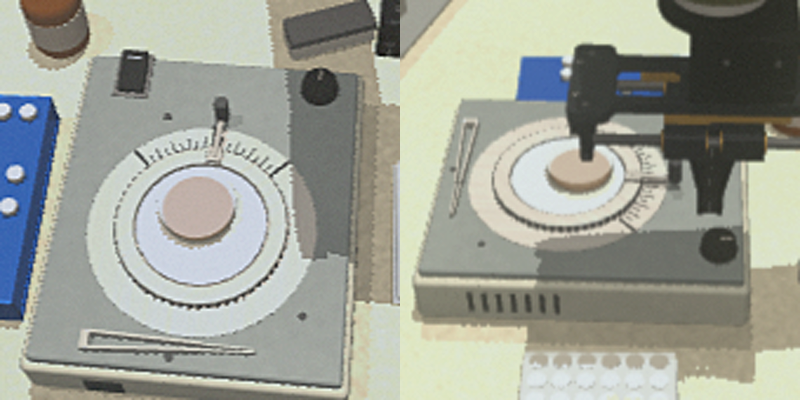

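View pics/dw.png

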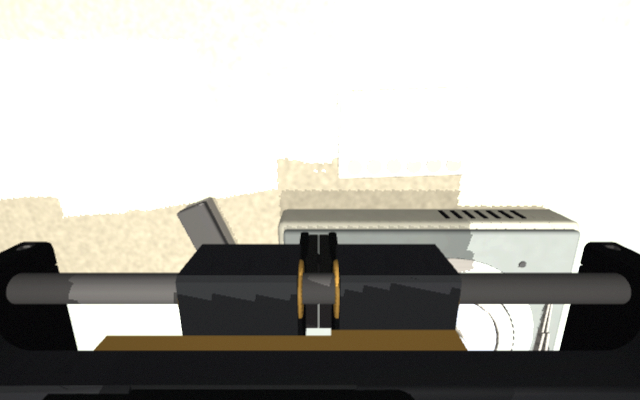

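```bash
python3 - <<'E'
import cv2,numpy as np
a=np.load("scene_d.npz")["pixels"][170:220,250:330,::-1];b=np.load("side_d.npz")["pixels"][175:225,270:350,::-1]
f=lambda a:cv2.convertScaleAbs(cv2.resize(a,(400,250),interpolation=cv2.INTER_CUBIC),alpha=1.6)
f=lambda a:cv2.convertScaleAbs(cv2.resize(a,(800,500),interpolation=cv2.INTER_CUBIC),alpha=1.6)
cv2.imwrite("pics/d_z.png",f(a));
E
```

```text
(no output)
```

View pics/d_z.png

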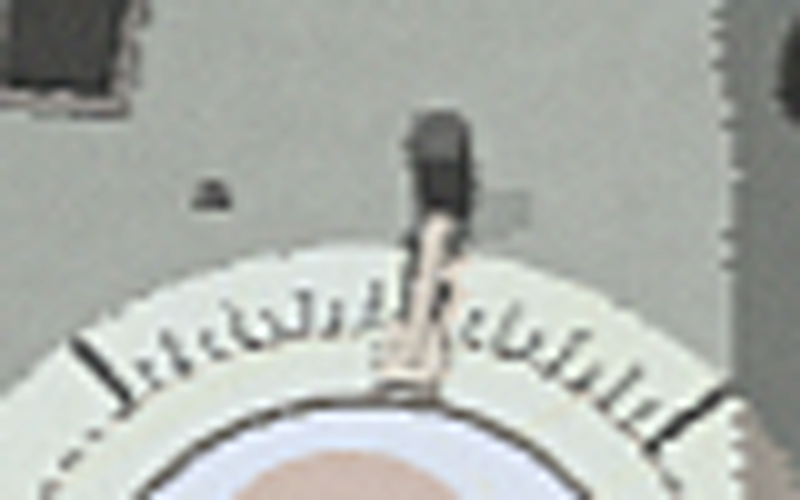

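```bash
python3 - <<'E'
from h import *
S=C["scene"]
f=lambda u,v:((u+.5)/10-.5+250,(v+.5)/10-.5+170)
for z in(.062,.064):
    ro,ri,lo,li=[onz(S,*f(*p),z)[:2] for p in((75,342),(128,402),(728,385),(655,447))]
    ch=lo-ro; y=np.arctan2(-ch[0],ch[1]);L=np.linalg.norm(ch)
    x=np.array([np.cos(y),np.sin(y)]);c=(lo+ro)/2+L/2*x
    ch2=li-ri;L2=np.linalg.norm(ch2);y2=np.arctan2(-ch2[0],ch2[1]);c2=(li+ri)/2+L2/2*np.array([np.cos(y2),np.sin(y2)])
    print(z,"yaw",y,y2,"r",L/2**.5,L2/2**.5,"c",c,c2)
    m=onz(S,*sc(320,160),z)[:2];mi=onz(S,*sc(321,190),z)[:2]
    for cc,yy in((c,y),(c2,y2),(RC,.225)):
        a=lambda P:np.degrees((np.arctan2(*(P[:2]-cc)[::-1])-yy-np.pi+np.pi)%(2*np.pi)-np.pi)
        print([round(a(q),2) for q in(m,mi,onz(S,*f(440,130),.094),onz(S,*f(440,172),.082),onz(S,*f(409,385),.072))], "r",np.linalg.norm(onz(S,*f(440,130),.094)[:2]-cc))
E
```

```text
0.062 yaw 0.2330092888985459 0.21202066953642276 r 0.08782157566730185 0.07044333131592338 c [0.63433863 0.03230089] [0.63554408 0.03116599]
[np.float64(0.83), np.float64(-1.17), np.float64(-3.59), np.float64(-3.35), np.float64(-3.8)] r 0.09450806963285771
[np.float64(1.11), np.float64(-1.11), np.float64(-3.18), np.float64(-2.96), np.float64(-4.02)] r 0.09551278444942515
[np.float64(1.95), np.float64(0.15), np.float64(-2.49), np.float64(-2.24), np.float64(-2.18)] r 0.09536918586132855
0.064 yaw 0.23300928889854455 0.21202066953642396 r 0.08754774376362386 0.07022368561531864 c [0.6351847  0.03276375] [0.63638639 0.03163239]
[np.float64(0.83), np.float64(-1.17), np.float64(-3.4), np.float64(-3.16), np.float64(-3.46)] r 0.0954208883617768
[np.float64(1.11), np.float64(-1.11), np.float64(-2.98), np.float64(-2.76), np.float64(-3.65)] r 0.09641807406360287
[np.float64(1.79), np.float64(-0.07), np.float64(-2.49), np.float64(-2.24), np.float64(-2.18)] r 0.09536918586132855
```

The lever is about 3° short of the middle mark (estimates -2.2 to -4°), so about 5 mm more push is needed: TCP y' from 0.0195 to about 0.0145.

Call:
arm_command:
  commands:
    - [0,[-0.03,0.01,0.02],[0,0,0]]
    - [0,[-0.06,0.02,0.04],[0,0,0]]
    - [0,[-0.09,0.027,0.06],[0,0,0]]
    - [0,[-0.1,0.027,0.08],[0,0,0]]
    - [0,[-0.1,0.027,0.1],[0,0,0]]
    - [0,[-0.1,0.027,0.1],[0,0,0]]
    - [0,[-0.108,0.027,0.1],[0,0,0]]
    - [0,[-0.116,0.027,0.1],[0,0,0]]
    - [0,[-0.122,0.027,0.1],[0,0,0]]
    - [0,[-0.122,0.027,0.1],[0,0,0]]

```text
time: 6.58
ee_pos: [0.5371, 0.0379, 0.1512]
eef_rot: [0.625, 0.781, 0.001, 0.001]
ft_force: [-0.4, -0.3, 0.6]
width: 0.0005
```

```bash
python3 - <<'E'
from h import *
from bench import *
s=read_state();print(inb(s["ee_pos"]),s["ee_pos"],s["time"]);delta(s,-.0945,.0145,.15)
E
```

```text
[-0.0945  0.0261] [0.53707029 0.03790595 0.15122948] 6.5833
target [0.5396 0.0266 0.15  ] shift [-0.0116  0.      0.0012] turn [ 0.002  0.    -0.004]
```

Call:
arm_command:
  commands:
    - [0,[-0.002,0,0.001],[0,0,0]]
    - [0,[-0.004,0,0.001],[0,0,0]]
    - [0,[-0.006,0,0.001],[0,0,0]]
    - [0,[-0.008,0,0.001],[0,0,0]]
    - [0,[-0.009,0,0.001],[0,0,0]]
    - [0,[-0.01,0,0.001],[0,0,0]]
    - [0,[-0.011,0,0.001],[0,0,0]]
    - [0,[-0.0115,0,0.001],[0,0,0]]
    - [0,[-0.0115,0,0.001],[0,0,0]]
    - [0,[-0.0115,0,0.001],[0,0,0]]

```text
time: 7.42
ee_pos: [0.5387, 0.0286, 0.1489]
eef_rot: [0.624, 0.781, -0.0, -0.0]
ft_force: [-0.9, 1.9, 0.9]
width: 0.0005
```

```bash
python3 - <<'E'
from h import *
from bench import *
s=read_state();print(inb(s["ee_pos"]),s["ft_force"],s["time"]);delta(s,-.0945,.0145,.15)
E
```

```text
[-0.095   0.0167] [-0.91918651  1.91424721  0.92534036] 7.4167
target [0.5396 0.0266 0.15  ] shift [-0.0022  0.0005 -0.0011] turn [-0.    -0.    -0.002]
```

Call:
arm_command:
  commands:
    - [0,[-0.001,0,0],[0,0,0]]
    - [0,[-0.002,0,0],[0,0,0]]
    - [0,[-0.0025,0,0],[0,0,0]]
    - [0,[-0.0025,0,0],[0,0,0]]
    - [0,[-0.0025,0,0],[0,0,0]]
    - [0,[0.005,0,0],[0,0,0]]
    - [0,[0.015,0,0],[0,0,0]]
    - [0,[0.03,0,0],[0,0,0]]
    - [0,[0.04,0,-0.03],[0,0,0]]
    - [0,[0.06,0,-0.06],[0,0,0]]

```text
time: 8.25
ee_pos: [0.5245, 0.0867, 0.2086]
eef_rot: [0.625, 0.781, -0.002, -0.0]
ft_force: [2.1, 0.6, -0.1]
width: 0.0005
```

Call:
arm_command:
  commands:
    - [0,[0.03,0,-0.03],[0,0,0]]
    - [0,[0.06,-0.02,-0.05],[0,0,0]]
    - [0,[0.075,-0.03,-0.05],[0,0,0]]
    - [0,[0.075,-0.03,-0.05],[0,0,0]]
    - [0,[0.075,-0.03,-0.05],[0,0,0]]
    - [0,[0.075,-0.03,-0.05],[0,0,0]]
    - [0,[0.075,-0.03,-0.05],[0,0,0]]
    - [0,[0.075,-0.03,-0.05],[0,0,0]]
    - [0,[0.075,-0.03,-0.05],[0,0,0]]
    - [0,[0.075,-0.03,-0.05],[0,0,0]]

```text
time: 9.08
ee_pos: [0.4799, 0.153, 0.2587]
eef_rot: [0.624, 0.781, -0.0, -0.0]
ft_force: [0.3, -0.5, -0.1]
width: 0.0005
```

```bash
python3 look.py e -.148 -.0755 .18; python3 - <<'E'
import cv2,numpy as np
a=np.load("scene_e.npz")["pixels"][170:220,250:330,::-1]
f=lambda a:cv2.convertScaleAbs(cv2.resize(a,(800,500),interpolation=cv2.INTER_CUBIC),alpha=1.6)
cv2.imwrite("pics/e_z.png",f(a));
E
```

```text
9.0833 [0.4799 0.153  0.2587] [ 0.3  -0.49 -0.1 ] 0.0005088114625628058 base [-0.1245  0.1511]
target [ 0.5076 -0.0731  0.18  ] shift [-0.2267 -0.0227  0.0788] turn [-0.     0.    -0.003]
```

View pics/e_z.png

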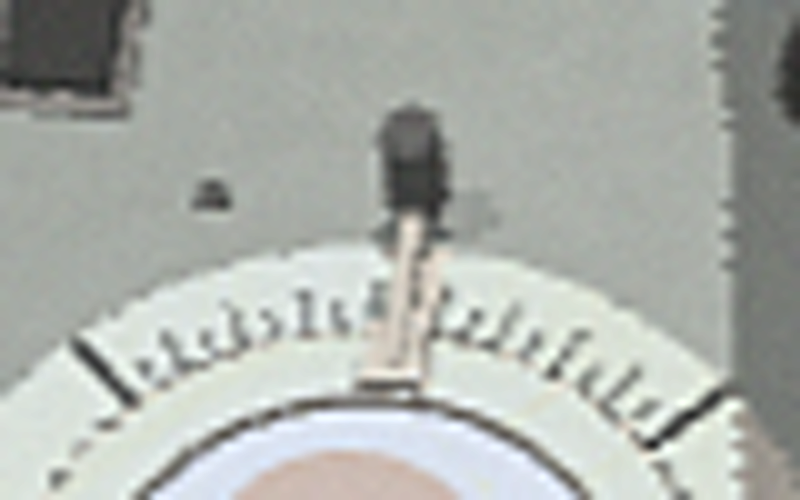

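View pics/e.png

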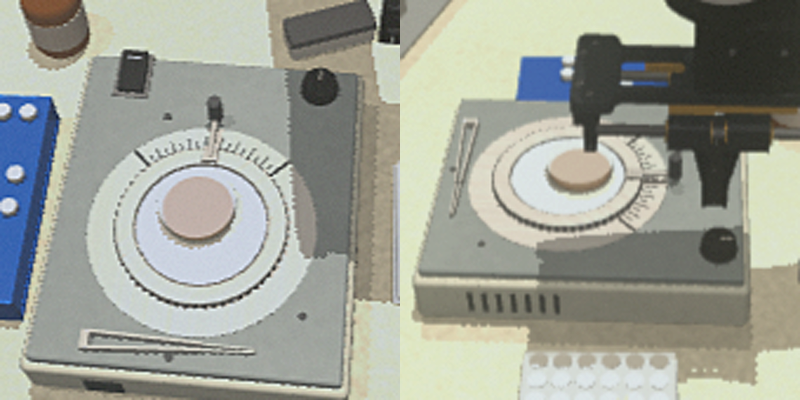

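```bash
cat > ang.py <<'E'
from h import *
S=C["scene"]
f=lambda u,v:((u+.5)/10-.5+250,(v+.5)/10-.5+170)
def run(pts):
  for cc,yy in((np.array([.6348,.0325]),.233),(np.array([.636,.0314]),.212),(RC,.225),(np.array([.635,.0325]),.224)):
    a=lambda P:np.degrees((np.arctan2(*(P[:2]-cc)[::-1])-yy-np.pi+np.pi)%(2*np.pi)-np.pi)
    print([round(a(onz(S,*f(u,v),z)),2) for u,v,z in pts])
# mask: knob dark pixels, centroid
im=np.load(__import__("sys").argv[1])["pixels"].max(2)[170:220,250:330]
m=(im[8:22,34:50]<75);v,u=np.nonzero(m);u=u+34;v=v+8
print("knob cols",u.mean(),v.mean(),len(u))
uu,vv=(u.mean()+250,v.mean()+170)
run([(u.mean()*10+4.5,v.mean()*10+4.5,.082),(410,124,.094),(390,380,.074)])
c=onz(S,uu,vv,.082);print("knob",c,"corner yaw test", inb(c))
E
python3 ang.py scene_d.npz; python3 ang.py scene_e.npz
python3 - <<'E'
# direct: front-edge corners -> expected projection of middle knob for range of yaw
from h import *
S=C["scene"]
# stage plate / dish-ring ellipse: white stage from mask in scene0
im=S["pixels"].astype(int)
b=im[:,:,2]-im[:,:,0]
sub=np.zeros(b.shape,np.uint8);sub[190:280,235:340]=(b[190:280,235:340]>4)*255
n,l,st,ce=cv2.connectedComponentsWithStats(sub);k=1+np.argmax(st[1:,4]);m=(l==k).astype(np.uint8)
cs=cv2.findContours(m,0,2)[0];c=max(cs,key=cv2.contourArea)
h=cv2.convexHull(c).reshape(-1,2)
P=np.array([onz(S,u,v,.068)[:2] for u,v in h])
A=np.c_[2*P,np.ones(len(P))];x=np.linalg.lstsq(A,(P**2).sum(1),rcond=None)[0]
print("plate centre",x[:2],"r",np.sqrt(x[2]+x[:2]@x[:2]),st[k])
# front edge & sides of deck yaw printed before ~ .222,.223,.236 (scene)
E
```

```text
knob cols 43.813559322033896 16.050847457627118 59
[np.float64(-3.42), np.float64(-0.07), np.float64(0.01)]
[np.float64(-2.99), np.float64(0.34), np.float64(-0.24)]
[np.float64(-2.39), np.float64(0.94), np.float64(1.48)]
[np.float64(-2.93), np.float64(0.42), np.float64(0.48)]
knob [0.5412897  0.01613453 0.082     ] corner yaw test [-0.0952  0.004 ]
knob cols 40.983333333333334 16.0 60
[np.float64(-0.2), np.float64(-0.07), np.float64(0.01)]
[np.float64(0.2), np.float64(0.34), np.float64(-0.24)]
[np.float64(0.82), np.float64(0.94), np.float64(1.48)]
[np.float64(0.29), np.float64(0.42), np.float64(0.48)]
knob [0.5427983  0.01100613 0.082     ] corner yaw test [-0.0949 -0.0014]
plate centre [0.63513215 0.03188642] r 0.04962623685489033 [ 258  211   55   50 1350]
```

The lever is now within about 0.5° of the middle mark (centre fits give -0.2 to +0.8°). Next is the switch, moving high over the lever.

Call:
arm_command:
  commands:
    - [0,[-0.035,-0.023,0],[0,0,0]]
    - [0,[-0.07,-0.023,0],[0,0,0]]
    - [0,[-0.105,-0.023,0],[0,0,0]]
    - [0,[-0.14,-0.023,0],[0,0,0]]
    - [0,[-0.175,-0.023,0],[0,0,0]]
    - [0,[-0.21,-0.023,0.02],[0,0,0]]
    - [0,[-0.227,-0.023,0.05],[0,0,0]]
    - [0,[-0.227,-0.023,0.08],[0,0,0]]
    - [0,[-0.227,-0.023,0.09],[0,0,0]]
    - [0,[-0.227,-0.023,0.09],[0,0,0]]

```text
time: 10.07
ee_pos: [0.506, -0.0726, 0.1669]
eef_rot: [0.624, 0.781, -0.002, -0.002]
ft_force: [-0.9, -0.3, -0.1]
width: 0.0005
```

```bash
python3 look.py g -.148 -.0755 .142
```

```text
10.0667 [ 0.506  -0.0726  0.1669] [-0.85 -0.29 -0.13] 0.0004879227401554164 base [-0.1494 -0.0747]
target [ 0.5076 -0.0731  0.142 ] shift [-0.0008  0.0015  0.0248] turn [-0.005 -0.001 -0.002]
```

View pics/g.png

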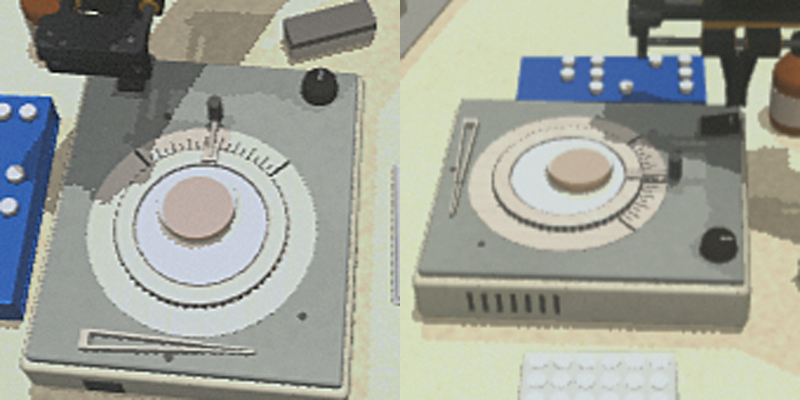

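Call:
arm_command:
  commands:
    - [0,[-0.001,0.003,0.008],[0,0,0]]
    - [0,[-0.001,0.003,0.014],[0,0,0]]
    - [0,[-0.001,0.003,0.018],[0,0,0]]
    - [0,[-0.001,0.003,0.02],[0,0,0]]
    - [0,[-0.001,0.003,0.022],[0,0,0]]
    - [0,[-0.001,0.003,0.023],[0,0,0]]
    - [0,[-0.001,0.003,0.024],[0,0,0]]
    - [0,[-0.001,0.003,0.025],[0,0,0]]
    - [0,[-0.001,0.003,0.026],[0,0,0]]
    - [0,[-0.001,0.003,0.026],[0,0,0]]

```text
time: 11.05
ee_pos: [0.5105, -0.0734, 0.1429]
eef_rot: [0.624, 0.781, -0.0, -0.0]
ft_force: [0.2, -1.2, -0.2]
width: 0.0005
```

```bash
python3 look.py g2 -.148 -.0755 .139
```

```text
11.05 [ 0.5105 -0.0734  0.1429] [ 0.17 -1.2  -0.2 ] 0.0004942285095473535 base [-0.1452 -0.0764]
target [ 0.5076 -0.0731  0.139 ] shift [ 0.0009 -0.0028  0.0039] turn [-0.    -0.    -0.002]
```

View pics/g2.png

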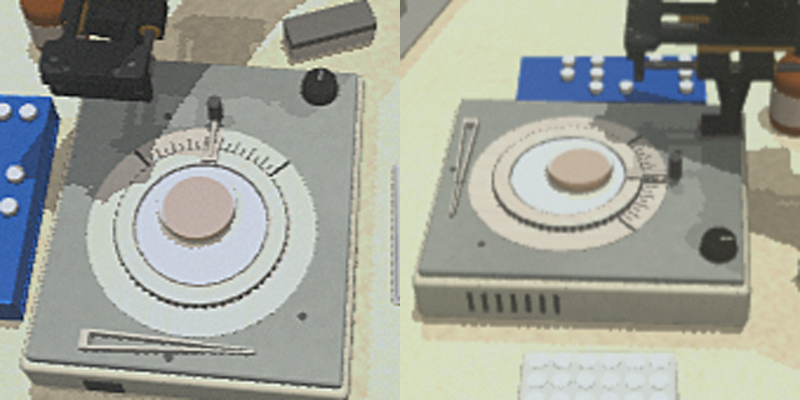

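Call:
arm_command:
  commands:
    - [0,[0,-0.002,0.001],[0,0,0]]
    - [0,[0,-0.002,0.0015],[0,0,0]]
    - [0,[0,-0.002,0.002],[0,0,0]]
    - [0,[0,-0.002,0.0025],[0,0,0]]
    - [0,[0,-0.002,0.003],[0,0,0]]
    - [0,[0,-0.002,0.0035],[0,0,0]]
    - [0,[0,-0.002,0.004],[0,0,0]]
    - [0,[0,-0.002,0.004],[0,0,0]]
    - [0,[0,-0.002,0.004],[0,0,0]]
    - [0,[0,-0.002,0.004],[0,0,0]]

```text
time: 12.03
ee_pos: [0.5084, -0.074, 0.1406]
eef_rot: [0.624, 0.781, 0.0, -0.001]
ft_force: [-12.8, 0.9, 28.0]
width: 0.0005
```

```bash
python3 - <<'E'
from h import *
from bench import *
s=read_state();print(inb(s["ee_pos"]),s["ee_pos"],s["ft_force"],s["time"])
E
```

```text
[-0.1474 -0.0765] [ 0.50839495 -0.07396397  0.14060622] [-12.81416075   0.89482824  28.04178634] 12.0333
```

The force rises to 28 N, so the rocker is against its stop. I'll lift off and look.

Call:
arm_command:
  commands:
    - [0,[0,0,-0.004],[0,0,0]]
    - [0,[0,0,-0.015],[0,0,0]]
    - [0,[0,0,-0.04],[0,0,0]]
    - [0,[0,-0.03,-0.07],[0,0,0]]
    - [0,[0,-0.06,-0.1],[0,0,0]]
    - [0,[0,-0.09,-0.12],[0,0,0]]
    - [0,[0,-0.1,-0.14],[0,0,0]]
    - [0,[0,-0.1,-0.15],[0,0,0]]
    - [0,[0,-0.1,-0.15],[0,0,0]]
    - [0,[0,-0.1,-0.15],[0,0,0]]

```text
time: 12.87
ee_pos: [0.4118, -0.0955, 0.289]
eef_rot: [0.624, 0.782, 0.0, 0.0]
ft_force: [-0.3, -0.4, -0.8]
width: 0.0
```

```bash
python3 look.py k -.148 -.0755 .139; python3 - <<'E'
import cv2,numpy as np
f=lambda a:cv2.convertScaleAbs(cv2.resize(a,(390,390),interpolation=cv2.INTER_CUBIC),alpha=2)
r=[]
for t in("scene0","scene_k"): r.append(f(np.load(t+".npz")["pixels"][152:191,240:279,::-1]))
q=[]
for t in("side0","side_k"): q.append(f(np.load(t+".npz")["pixels"][153:192,335:374,::-1]))
cv2.imwrite("pics/k_z.png",cv2.resize(np.vstack([np.hstack(r),np.hstack(q)]),(600,600)))
E
python3 ang.py scene_k.npz
```

```text
12.8667 [ 0.4118 -0.0955  0.289 ] [-0.28 -0.36 -0.84] 4.05838716656205e-05 base [-0.2464 -0.0759]
target [ 0.5076 -0.0731  0.139 ] shift [0.0005 0.0982 0.1501] turn [ 0.001 -0.    -0.001]
knob cols 41.01538461538462 15.923076923076923 65
[np.float64(-0.22), np.float64(-0.07), np.float64(0.01)]
[np.float64(0.17), np.float64(0.34), np.float64(-0.24)]
[np.float64(0.79), np.float64(0.94), np.float64(1.48)]
[np.float64(0.26), np.float64(0.42), np.float64(0.48)]
knob [0.54261798 0.0110059  0.082     ] corner yaw test [-0.0951 -0.0013]
```

View pics/k.png

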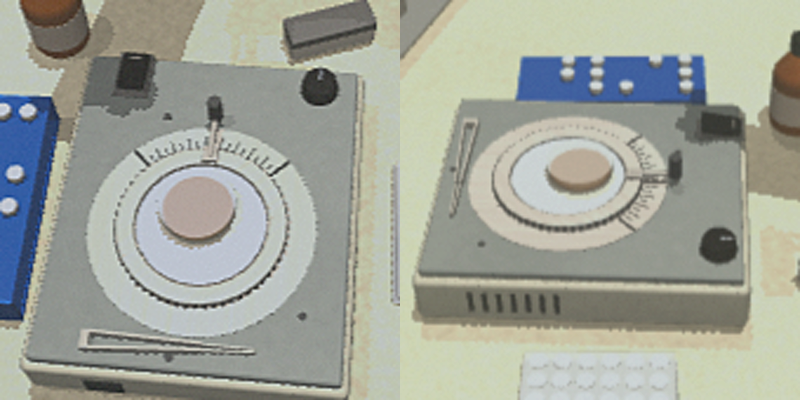

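View pics/k_z.png

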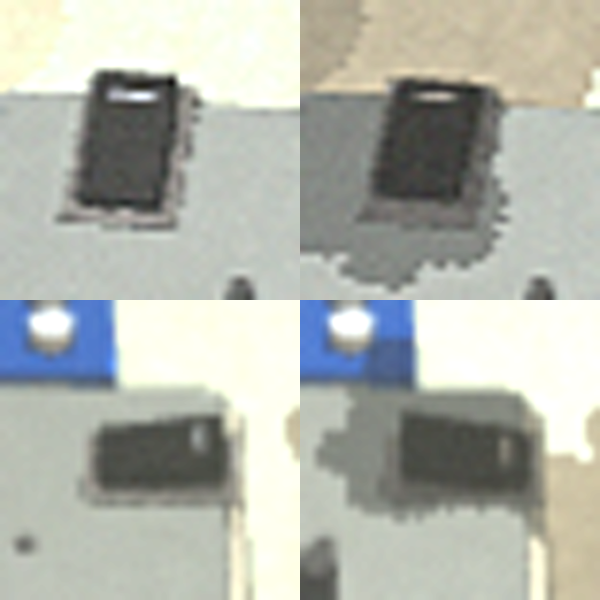

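In the side view the rocker has clearly tipped: its front end is down about 2 px (roughly 5 mm) and its rear end is up. The lever sits on the middle mark, and the dish and other things are where they were. Handing in.

```bash
python3 - <<'E'
from h import *
from bench import *
for n in("scene","side"):
    a=np.load(f"{n}0.npz")["pixels"].astype(int);b=np.load(f"{n}_k.npz")["pixels"].astype(int)
    def dc(p,lo=None):
        x0,x1,y0,y1=(265,305,210,245) if n=="scene" else (275,315,180,205)
        q=p[y0:y1,x0:x1];v,u=np.nonzero(q[:,:,0]-q[:,:,2]>12);return u.mean(),v.mean(),len(u)
    print(n,"dish",dc(a),dc(b))
print(close_job())
E
```

```text
scene dish (np.float64(18.45230263157895), np.float64(18.879934210526315), 608) (np.float64(18.423263327948305), np.float64(18.804523424878838), 619)
side dish (np.float64(21.3218085106383), np.float64(12.0), 376) (np.float64(21.729591836734695), np.float64(12.033163265306122), 392)
the job is handed in; nothing more can be done
None
```

The light base is set up and the job is handed in at about 13 s: the lever is on the middle mark and the rocker switch is on. `close_job()` gave no verdict.

- **Lever:** I pushed the knob with the shut fingertips in two strokes. The first stopped about 3° short, and after a camera check I pushed it about 5 mm further. The last check puts it within about 0.5° of the middle mark. The fits of the ring's centre spread from -0.2° to +0.9°, and one from the lever rod read 1.5°, all inside the 2.5° limit. The highest force I read at the wrist was about 5 N, sampled only at the end of each move.
- **Switch:** I pressed the front end down until the wrist force reached 28 N, so it was against its stop. The pictures show the rocker tipped over, front end down and rear end up. I did not measure its angle more closely than that.
- **Dish and other things:** The dish moved less than half a pixel in both views. The tweezers, well plate, tube rack, slide box and bottle look unmoved by eye; I did not measure them. The arm ended clear of everything.

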